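Re-rack the bench chisels in working order

TASK

The green chisel rack is borrowed and has to go back, so move all four chisels from it into the new pale rack. Keep them in the same order from left to right, since I reach for them by place without looking, and lay each down fully in its slot as it lay before: handle in the near saddle, blade flat in the far notch, set about as far forward as it was. Leave the glue bottle, the tin of nails and the wooden block where they are.

Things in the scene. Friction and masses are not known exactly. Their poses are not given: they have to be found in the camera images.
- full_rack: Green-painted wooden rack, fixed, left or right of the pale one; holds the chisels, in changing order. Origin in its middle, underside. 295 mm wide (y, to the left), 235 deep (x, away from robot). Two 18 mm cross bars: handle saddles at x = -95 mm, blade notches at x = +85 mm. Four slots along x at y = 112.5, 37.5, -37.5, -112.5 mm, chisel handles towards the robot.
- empty_rack: Pale wooden rack of the same size, slots and axes, fixed, empty; about 350 mm beside the green one and turned up to 0.1 rad against it. In both: saddles 46 mm wide, floor 24 mm above the bench; notches 42 mm wide, floor 32 mm; round-topped teeth stand 19 mm above these floors and guide a chisel in. Between the bars only two 11 mm high runners along x, at y = +75 and -75 mm.
- chisel_8: Bench chisel, 255 mm long, 8 mm blade, pale yellow turned handle, 0.15 kg. Origin mid-length, at the height of the handle's underside; y along it to the handle end, z up. Grip the handle (27 mm thick, ends at y = 127 mm) at y = 50 mm, near its balance point, axis 13 mm above the origin. Seated: origin on the slot's centre line at rack x = 0, about 25 mm above the bench.
- chisel_16: Bench chisel, 260 mm long, 16 mm blade, orange-brown handle, 0.22 kg. Origin mid-length, at the height of the handle's underside; y along it to the handle end, z up. Grip the handle (28 mm thick, ends at y = 130 mm) at y = 50 mm, near its balance point, axis 13 mm above the origin. Seated: origin on the slot's centre line at rack x = 0, about 25 mm above the bench.
- chisel_30: Bench chisel, 275 mm long, 30 mm blade, dark brown handle, 0.27 kg. Origin mid-length, at the height of the handle's underside; y along it to the handle end, z up. Grip the handle (31 mm thick, ends at y = 137 mm) at y = 50 mm, near its balance point, axis 13 mm above the origin. Seated: origin on the slot's centre line at rack x = 0, about 25 mm above the bench.
- firmer_chisel: Longest chisel, 305 mm long, 24 mm blade, orange-brown handle, 0.24 kg. Origin mid-length, at the height of the handle's underside; y along it to the handle end, z up. Grip the handle (27 mm thick, ends at y = 152 mm) at y = 50 mm, near its balance point, axis 13 mm above the origin. Seated: origin on the slot's centre line at rack x = 0, about 25 mm above the bench.
- glue_bottle: White glue bottle, 63 mm across, 195 mm tall, standing left of the racks; to be left alone. Origin: centre of its foot
- nail_tin: Small yellow tin of nails, 66 mm across, 69 mm tall, right of the racks; to be left alone. Origin: centre of its foot
- burl_block: Offcut of striped wood, 66 x 98 x 40 mm, right of the racks; to be left alone. Origin: centre of its underside

How it is judged (in metres and radians):
At the end, for the whole second after the job is handed in: All four chisels lie at rest in the pale rack in the same left-to-right order as at the start, one in each slot, each within 30 mm of the rack's centre along the slot and 8 degrees of its direction, down on saddle and notch floors, blade flat and away from the robot (y of chisel_8 in the frame of empty_rack between -0.128 and 0.128 m and x of chisel_8 in the frame of empty_rack between -0.03 and 0.03 m and z of chisel_8 in the frame of empty_rack between 0.018 and 0.033 m and distance of chisel_8 from where it was at the start of the episode between 0.3125 and 0.3875 m and angle between the y axis of each of chisel_8, chisel_16, chisel_30, firmer_chisel and the x axis of empty_rack, either way round below 0.14 rad and angle between each of chisel_8, chisel_16, chisel_30, firmer_chisel's own y axis and vertical above 1.53 rad and angle between each of chisel_8, chisel_16, chisel_30, firmer_chisel's own z axis and vertical below 0.3 rad and linear speed of each of chisel_8, chisel_16, chisel_30, firmer_chisel below 0.02 m/s and y of chisel_16 in the frame of empty_rack between -0.128 and 0.128 m and x of chisel_16 in the frame of empty_rack between -0.03 and 0.03 m and z of chisel_16 in the frame of empty_rack between 0.018 and 0.033 m and distance of chisel_16 from where it was at the start of the episode between 0.3125 and 0.3875 m and y of chisel_30 in the frame of empty_rack between -0.128 and 0.128 m and x of chisel_30 in the frame of empty_rack between -0.03 and 0.03 m and z of chisel_30 in the frame of empty_rack between 0.018 and 0.033 m and distance of chisel_30 from where it was at the start of the episode between 0.3125 and 0.3875 m and y of firmer_chisel in the frame of empty_rack between -0.128 and 0.128 m and x of firmer_chisel in the frame of empty_rack between -0.03 and 0.03 m and z of firmer_chisel in the frame of empty_rack between 0.018 and 0.033 m and distance of firmer_chisel from where it was at the start of the episode between 0.3125 and 0.3875 m); the robot touches nothing.
It fails at once if the glue bottle pushed or knocked over (distance of glue_bottle from where it was at the start of the episode above 0.025 m or angle between glue_bottle's own z axis and vertical above 0.4 rad).
It fails at once if the tin of nails pushed or knocked over (distance of nail_tin from where it was at the start of the episode above 0.025 m or angle between nail_tin's own z axis and vertical above 0.4 rad).
It fails at once if the wooden block pushed or knocked over (distance of burl_block from where it was at the start of the episode above 0.025 m or angle between burl_block's own z axis and vertical above 0.4 rad).
It also fails if it takes over 88 s, if anything falls off the work surface, if the arm or the gripper's body presses on something with over 40 N, if the wrist force passes 120 N, or if a joint passes its speed limit or range.

ROBOT

A 6-joint arm with a two-finger parallel gripper is mounted at the origin on a cart in front of the work surface, level with it; the furniture and walls round the work are solid. World frame = base frame: x ahead of the robot, y to its left, z up, the work surface at z = 0. Lengths are in m, angles in degrees, forces in N, time in s.
With the tool pointing down it reaches from about 0.25 to 0.725 m from the base axis. Payload 9.7 kg.
Tool frame: the origin (TCP) lies on the mounting face of the last link; the fingertips stand 173 mm ahead of it and the grasp point (between the pads) lies 155 mm ahead of it; z points along the fingers, y is the line along which they close (so a half turn about z gives the same grasp; the last joint's range is limited). The gripper opens to 85 mm and grips with 20 to 120 N. Pads are 22 mm wide; open, the fingers measure 114 mm over their backs; the gripper's body (76 mm by 85 mm) begins 54 mm behind the grasp point. The pads swing forward as they close: fully open they stand 13 mm farther back than shut.
Start: joints at [-68.927, 4.979, 10.078, 95.1, 0, 90], TCP at [0.198, -0.513, 0.405] pointing down, gripper open.
Joint ranges: [-179.16, 179.16], [-48.56, 103.87], [-65.8, 70.77], [-126.05, 130.52], [-82.76, 87.17], [-180, 180]. Speed limits (degrees/s): [127.2, 127.2, 147.25, 180, 180, 180].

INTERFACE

Orientations are given as [roll, pitch, yaw] about the fixed x, y, z axes, in that order (R = Rz(yaw) Ry(pitch) Rx(roll)).
In Python, from workcell import bot, camera, camera_model, outline_of, pinpoint gives the robot as it stands.
- The arm moves only by the tool move_arm, never from a script. Its arguments are lists of equal length, an entry for each row: "jaw": the closure, from 0 (fully open) to 1 (shut); "delta_pos": the shift along the world's x, y, z in m, a list of three; "yaw": the turn about the world's z in rad. In form: {"jaw": [jaw, ...], "delta_pos": [[dx, dy, dz], ...], "yaw": [yaw, ...]}. A call has 1 to 10 rows; each row shifts and turns the commanded pose from where the row before left it; what a row does not reach is not made up. A row lasts 1/12 s, in which the tool goes at most 41.7 mm and 7.16 degrees, less where a joint would pass 70% of its speed; a pose out of reach is approached as far as the arm can. A call with a gripper value outside its range is refused whole. The fingers move at their own pace and stop on an object; "force" is the grip in N (left out, the last holds). Time passes only in rows, so rows that do not move let the fingers close. It gives the time, the measured TCP pose, the force, the opening and the grip force at its end, in the units of the state.
- bot.get_obs(): the state, without advancing time (a new reading comes with each control period).
- camera(name): name is "side" or "top"; returns the picture (420x560x3 uint8, red, green, blue); there is no depth.
- camera_model(name): a dict with "fx", "fy", "cx", "cy" (pixels), "R" (3x3) and "t" (3): a world point X has camera coordinates R X + t. Camera axes: x right, y down, z forward; pixel columns grow to the right and rows downward; lengths in m; the calibration is good to about 2 mm. A picture is of the moment at which its call begins. camera_model takes no time and is no camera call.
- bot.job_done(): hands the job in; it is judged then, once.
Trained networks look in the newest picture that a camera, given by its name, has taken for a name from the list of things; names that differ only in an ending like _2 or _b are one class to them, and where a whole thing is asked for, a point or a joint stands for the part that bears it (a point fixed in the world has none). Each returns a list of dicts, best first, with "confidence" (0 to 1); they miss things now and then, are a little off and sometimes report something else, mostly with a low value. They report only what shows in the picture. A call takes as long as a camera call.
- outline_of(camera, thing): "mask" (420x560 bool, what is visible of it) and "xy" ([column, row] in pixels, amid what is visible of it).
- pinpoint(camera, thing): "xy" ([column, row] in pixels: a listed point, or the origin of a listed thing).
The state is a dict: "time": time; "q": joint angles; "qd": joint speeds; "joint_efforts": joint torques, N m; "ee_pos": TCP position; "tcp_rot": TCP orientation; "wrist_force": force on the tool from outside, world axes, zero at the start; "torque": the same for the moment, N m; "opening": finger opening in m; "grasp_force": force on a finger pad.
Only numpy, scipy, OpenCV 4.12 (cv2) and the standard library are available. Lean on these libraries where they do the work, as an engineer would, in place of code of your own. Each camera call takes 0.05 s, during which the arm holds its last target. There are 200 camera calls.

## Working session

There is one attempt and no reset: what is moved stays moved. The work goes in short steps, Python scripts to look and compute and a tool call to move; the robot and the scene stay as the last step left them, time stands still between calls to the robot, and variables do not carry over. Pictures are saved under pics/ and viewed, at most 14 in all, crops included, and the job is handed in when it is done.

Besides the shell and the picture viewer there is one more tool, called after ">>>" as a command line: name --pt "numbers of a row" for each row, then --argument value for the rest. move_arm: Moves the arm, as the interface text tells. Its arguments: {"type":"object","properties":{"jaw":{"type":"array"},"delta_pos":{"type":"array"},"yaw":{"type":"array"},"force":{"type":"number"}},"required":["jaw","delta_pos","yaw"]}

```bash
mkdir -p pics; ls
python3 - <<'E'
from workcell import bot, camera, camera_model, outline_of, pinpoint
import cv2,numpy as np
o=bot.get_obs();print({k:np.round(v,3) for k,v in o.items()})
for n in("top","side"):
    im=camera(n);cv2.imwrite(f"pics/{n}0.png",im[:,:,::-1])
    m=camera_model(n);print(n,m['fx'],m['cx'],m['cy'],"pos",np.round(-np.array(m['R']).T@m['t'],3),np.round(m['R'],2).tolist())
    for t in "full_rack empty_rack chisel_8 chisel_16 chisel_30 firmer_chisel".split():
        print(t,[(round(d['confidence'],2),np.round(d['xy'],1).tolist()) for d in pinpoint(n,t)[:3]])
E
```

```text
pics
{'time': np.float64(0.0), 'q': array([-68.926,   5.011,  10.034,  95.1  ,   0.   ,  90.001]), 'qd': array([ 0.048, -0.06 ,  0.041, -0.064, -0.084, -0.009]), 'joint_efforts': array([ 0.0000e+00, -5.2038e+01,  4.6481e+01,  1.6000e-02,  0.0000e+00,
        0.0000e+00]), 'ee_pos': array([ 0.198, -0.513,  0.404]), 'tcp_rot': array([-179.923,   -0.   ,   21.073]), 'wrist_force': array([ 0.572,  0.364, -0.217]), 'torque': array([-0.041, -0.033,  0.057]), 'grasp_force': np.float64(0.0), 'opening': np.float64(0.086)}
top 461.2476688276431 281.82284910188633 212.76893365227826 pos [ 0.31  -0.021  1.31 ] [[0.0, -1.0, -0.0], [-0.98, -0.0, -0.18], [0.18, 0.0, -0.98]]
full_rack [(0.51, [433.0, 199.3])]
empty_rack []
chisel_8 [(0.94, [263.9, 213.1]), (0.83, [186.7, 202.5]), (0.72, [239.5, 204.1])]
chisel_16 [(0.94, [263.9, 213.1]), (0.83, [186.7, 202.5]), (0.72, [239.5, 204.1])]
chisel_30 [(0.94, [263.9, 213.1]), (0.83, [186.7, 202.5]), (0.72, [239.5, 204.1])]
firmer_chisel [(0.57, [215.8, 206.7])]
side 499.38576289359395 280.98660717754245 212.7916350391852 pos [ 0.554 -1.398  0.697] [[1.0, 0.01, 0.02], [0.02, -0.43, -0.9], [0.0, 0.9, -0.43]]
full_rack [(0.57, [284.0, 209.0])]
empty_rack [(0.65, [262.1, 257.7]), (0.17, [222.7, 307.4])]
chisel_8 [(0.89, [280.8, 203.8]), (0.67, [276.3, 212.7]), (0.64, [286.1, 188.8])]
chisel_16 [(0.89, [280.8, 203.8]), (0.67, [276.3, 212.7]), (0.64, [286.1, 188.8])]
chisel_30 [(0.89, [280.8, 203.8]), (0.67, [276.3, 212.7]), (0.64, [286.1, 188.8])]
firmer_chisel [(0.6, [277.8, 194.2])]
```

View pics/top0.png

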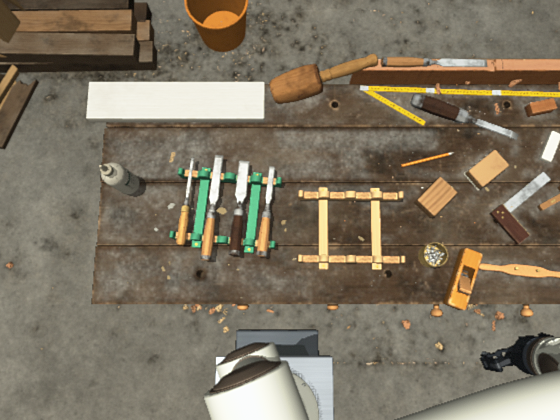

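View pics/side0.png

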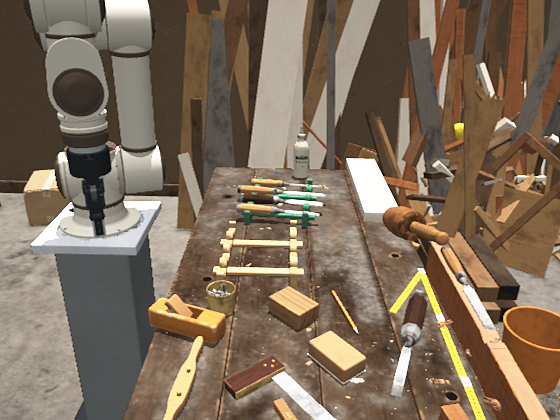

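Top view: green rack at about (228,210), with chisels left to right 8, firmer, 30, 16. The pale rack is at about (350,228). I'll zoom in for detail.

Run:
```python
import cv2
im=cv2.imread('pics/top0.png')
c=im[145:280,165:415];cv2.imwrite('pics/crop0.png',cv2.resize(c,None,fx=3.2,fy=3.2,interpolation=cv2.INTER_CUBIC))
```

```text
(no output)
```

View pics/crop0.png

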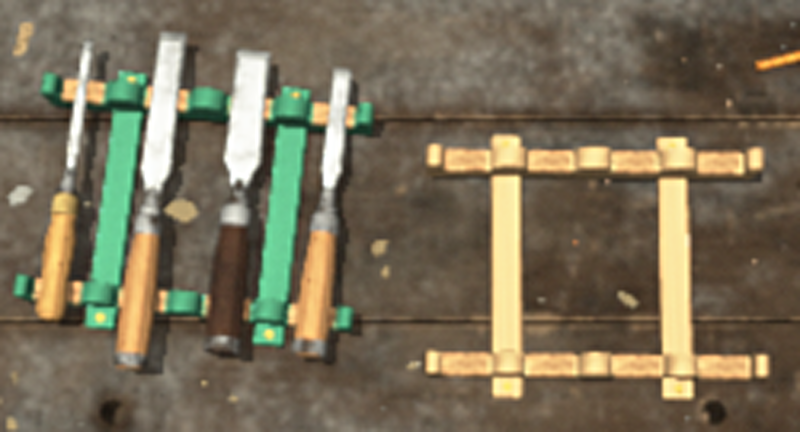

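Crop: the pale rack's teeth and runners are clear, and the green rack leans a few degrees. I'll fit both racks with a box model and the chisels by their masks.

```bash
cat > h.py <<'E'
from workcell import bot, camera, camera_model, outline_of, pinpoint
import cv2,numpy as np
from scipy.optimize import minimize
def proj(n,P):
    m=camera_model(n);c=np.asarray(P,float)@np.array(m['R']).T+m['t']
    return np.c_[m['fx']*c[:,0]/c[:,2]+m['cx'],m['fy']*c[:,1]/c[:,2]+m['cy']]
def back(n,uv,z):
    m=camera_model(n);uv=np.atleast_2d(uv);R=np.array(m['R']);C=-R.T@m['t']
    d=np.c_[(uv[:,0]-m['cx'])/m['fx'],(uv[:,1]-m['cy'])/m['fy'],np.ones(len(uv))]@R
    return (C+d*((z-C[2])/d[:,2])[:,None])[:,:2]
def boxes(slots):
    B=[]
    for x,f,hw in((-.095,.024,.023),(.085,.032,.021)):
        if slots:B.append((x-.009,x+.009,-.1475,.1475,0,f))
        for y in(-.075,0,.075):B.append((x-.009,x+.009,y-.0375+hw,y+.0375-hw,0,f+.017))
        for s in(1,-1):
            a=sorted((s*(.1125+hw),s*.1475));B.append((x-.009,x+.009,*a,0,f+.015))
    for y in(.075,-.075):B.append((-.1175,.1175,y-.0125,y+.0125,0,.011))
    return B
S=4
def render(n,p,slots):
    img=np.zeros((420*S,560*S),np.uint8);c,s=np.cos(p[2]),np.sin(p[2])
    for b in boxes(slots):
        P=np.array([[x,y,z] for x in b[:2] for y in b[2:4] for z in b[4:]])
        W=np.c_[p[0]+c*P[:,0]-s*P[:,1],p[1]+s*P[:,0]+c*P[:,1],P[:,2]]
        uv=proj(n,W)*S+S/2
        cv2.fillConvexPoly(img,cv2.convexHull(np.round(uv*16).astype(np.int32)),1,shift=4)
    return cv2.resize(img.astype(np.float32),(560,420),interpolation=cv2.INTER_AREA)
def fit(n,mask,p0,slots):
    m=mask.astype(np.float32)
    f=lambda q:float(((render(n,[q[0],q[1],q[2]/3],slots)-m)**2).sum())
    x0=np.array([p0[0],p0[1],p0[2]*3]);best=None
    for d in(0,-.1,.1):
        r=minimize(f,x0+[0,0,d],method='Nelder-Mead',options=dict(initial_simplex=x0+np.array([[0,0,d],[.015,0,d],[0,.015,d],[.008,.008,d+.1]]),xatol=1e-4,fatol=.1))
        if best is None or r.fun<best.fun:best=r
    x=best.x;return np.array([x[0],x[1],x[2]/3]),best.fun,m.sum()
def local(p,xy):
    c,s=np.cos(p[2]),np.sin(p[2]);return (np.atleast_2d(xy)-p[:2])@np.array([[c,-s],[s,c]])
E
cat > a.py <<'E'
from h import *
im=cv2.imread('pics/top0.png');hsv=cv2.cvtColor(im,cv2.COLOR_BGR2HSV)
g=cv2.inRange(hsv,(60,80,40),(95,255,255))>0
g[:, :165]=0;g[:,300:]=0;g[:150]=0;g[270:]=0
w=(hsv[...,2]>135)&(hsv[...,1]>50);ww=np.zeros_like(w);ww[182:276,292:412]=w[182:276,292:412]
ww=cv2.morphologyEx(ww.astype(np.uint8),cv2.MORPH_OPEN,np.ones((2,2)))>0
k,l,st,_=cv2.connectedComponentsWithStats(ww.astype(np.uint8));ww=l==1+np.argmax(st[1:,4])
for nm,m,sl in(('green',g,0),('pale',ww,1)):
    c=np.argwhere(m).mean(0)[::-1];p0=[*back('top',c,.02)[0],0]
    p,e,a=fit('top',m,p0,sl);print(nm,np.round(p,4),e,a)
    r=render('top',p,sl)>.5;v=im.copy();cs,_=cv2.findContours(r.astype(np.uint8),0,1)
    np.save(nm+'.npy',p)
np.save('ims.npy',im)
camera('top')
for t in('chisel_8','chisel_16','chisel_30','firmer_chisel'):
    for d in outline_of('top',t)[:5]:
        ys,xs=np.nonzero(d['mask']);L=back('top',np.c_[xs,ys],.035)
        mu=L.mean(0);u=np.linalg.svd(L-mu,full_matrices=0)[2][0];u*=np.sign(u[0]);q=(L-mu)@u
        pg=np.load('green.npy');a,b=mu+u*q.min(),mu+u*q.max()
        print(t,round(d['confidence'],2),len(xs),'ends',np.round([a,b],3).tolist(),'len',round(np.ptp(q),3),'ang',round(np.arctan2(u[1],u[0]),3),'localmid',np.round(local(pg,(a+b)/2),3))
v=cv2.imread('pics/top0.png')
v=cv2.resize(v[145:280,165:415],None,fx=3.2,fy=3.2,interpolation=cv2.INTER_CUBIC)
for nm,sl in(('green',0),('pale',1)):
    r=render('top',np.load(nm+'.npy'),sl);r=cv2.resize(r[145:280,165:415],None,fx=3.2,fy=3.2)
    cs,_=cv2.findContours((r>.5).astype(np.uint8),cv2.RETR_LIST,1);cv2.drawContours(v,cs,-1,(0,0,255),1)
cv2.imwrite('pics/fit.png',v)
E
python3 a.py
```

```text
Traceback (most recent call last):
  File "a.py", line 10, in <module>
    p,e,a=fit('top',m,p0,sl);print(nm,np.round(p,4),e,a)
          ~~~^^^^^^^^^^^^^^^
  File "h.py", line 34, in fit
    r=minimize(f,x0+[0,0,d],method='Nelder-Mead',options=dict(initial_simplex=x0+np.array([[0,0,d],[.015,0,d],[0,.015,d],[.008,.008,d+.1]]),xatol=1e-4,fatol=.1))
  File "h.py", line 31, in <lambda>
    f=lambda q:float(((render(n,[q[0],q[1],q[2]/3],slots)-m)**2).sum())
                       ~~~~~~^^^^^^^^^^^^^^^^^^^^^^^^^^^^
  File "h.py", line 26, in render
    uv=proj(n,W)*S+S/2
       ~~~~^^^^^
  File "h.py", line 5, in proj
    m=camera_model(n);c=np.asarray(P,float)@np.array(m['R']).T+m['t']
ValueError: time passes only in moves, steps and waits
```

```bash
sed -i 's/^def proj/import functools\ncm=functools.lru_cache(camera_model)\ndef proj/; s/m=camera_model(n)/m=cm(n)/' h.py; python3 a.py
```

```text
green [ 0.5644  0.138  -0.0977] 278.26953125 1960.0
pale [ 0.5089 -0.2147 -0.0232] 1222.578125 2003.0
chisel_8 0.93 914 ends [[0.425, 0.114], [0.695, 0.09]] len 0.271 ang -0.09 localmid [[-0.001 -0.036]]
chisel_8 0.81 686 ends [[0.423, 0.039], [0.681, 0.009]] len 0.26 ang -0.117 localmid [[-0.002 -0.115]]
chisel_8 0.57 509 ends [[0.455, 0.263], [0.704, 0.239]] len 0.25 ang -0.097 localmid [[0.004 0.114]]
chisel_16 0.93 914 ends [[0.425, 0.114], [0.695, 0.09]] len 0.271 ang -0.09 localmid [[-0.001 -0.036]]
chisel_16 0.81 686 ends [[0.423, 0.039], [0.681, 0.009]] len 0.26 ang -0.117 localmid [[-0.002 -0.115]]
chisel_16 0.57 509 ends [[0.455, 0.263], [0.704, 0.239]] len 0.25 ang -0.097 localmid [[0.004 0.114]]
chisel_30 0.93 914 ends [[0.425, 0.114], [0.695, 0.09]] len 0.271 ang -0.09 localmid [[-0.001 -0.036]]
chisel_30 0.81 686 ends [[0.423, 0.039], [0.681, 0.009]] len 0.26 ang -0.117 localmid [[-0.002 -0.115]]
chisel_30 0.57 509 ends [[0.455, 0.263], [0.704, 0.239]] len 0.25 ang -0.097 localmid [[0.004 0.114]]
firmer_chisel 0.94 941 ends [[0.411, 0.193], [0.714, 0.162]] len 0.304 ang -0.101 localmid [[-0.006  0.039]]
```

View pics/fit.png

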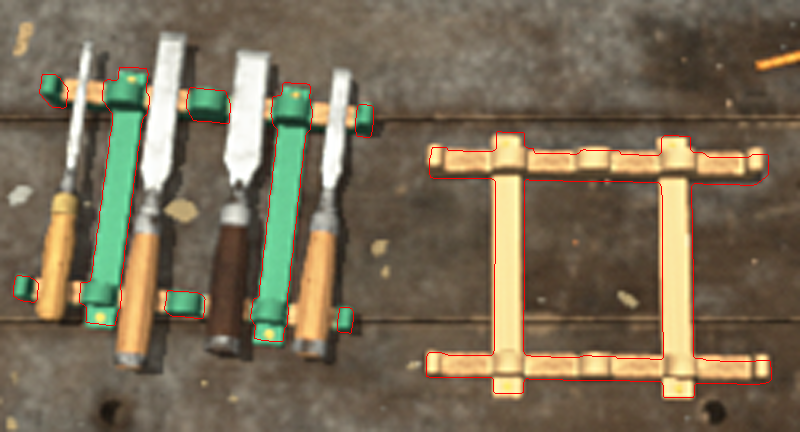

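```bash
sed -i 's/-.1475,.1475,0,f))/-.1475,.1475,f-.013,f))/; s/,0,f+/,f-.013,f+/g' h.py; sed -i "s/hsv\[...,2\]>135)&(hsv\[...,1\]>50)/hsv[...,2]>140)\&(hsv[...,1]>60)/; s/^camera('top')/cv2.imwrite('pics\/m.png',cv2.resize((ww*255).astype(np.uint8)[175:285,285:415],None,fx=4,fy=4));raise SystemExit/" a.py; sed -i "s/^    np.save(nm/    print(r.sum(),(r\&m).sum());np.save(nm/" a.py
python3 a.py; for v in 110 120 160; do sed "s/>140/>$v/" a.py >b.py; python3 b.py|tail -2;done
```

```text
green [ 0.5631  0.138  -0.1023] 222.546875 1960.0
1998 1843
pale [ 0.5089 -0.215  -0.0089] 1048.51953125 1950.0
2802 1821
pale [ 0.5095 -0.2149 -0.0094] 373.74609375 3131.0
2809 2710
pale [ 0.5082 -0.2149 -0.0099] 1084.85546875 2145.0
2795 1868
pale [ 0.509  -0.2154 -0.0183] 1076.1796875 1797.0
2808 1744
```

View pics/m.png

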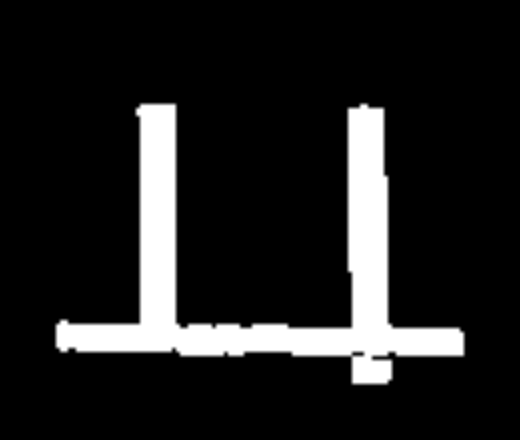

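Run:
```python
import numpy as np
G=(.5631,.138,-.1023);P=(.5095,-.2149,-.0094)
for n,y in(('16',-.1125),('30',-.0375),('firmer',.0375),('8',.1125)):
    r=[np.array([p[0]+np.cos(p[2])*-.05-np.sin(p[2])*y,p[1]+np.sin(p[2])*-.05+np.cos(p[2])*y]) for p in(G,P)]
    r0=[np.array([p[0]-np.sin(p[2])*y,p[1]+np.cos(p[2])*y]) for p in(G,P)]
    print(n,'pick',r[0].round(4),'place',r[1].round(4),'d',(r[1]-r[0]).round(4),'dist',np.linalg.norm(r0[1]-r0[0]).round(4))
```

```text
16 pick [0.5019 0.0312] place [ 0.4584 -0.3269] d [-0.0434 -0.3581] dist 0.3561
30 pick [0.5095 0.1058] place [ 0.4591 -0.2519] d [-0.0504 -0.3577] dist 0.3566
firmer pick [0.5172 0.1804] place [ 0.4599 -0.1769] d [-0.0573 -0.3573] dist 0.3573
8 pick [0.5249 0.255 ] place [ 0.4606 -0.1019] d [-0.0643 -0.357 ] dist 0.3581
```

>>> move_arm --jaw '[0.4,0.4,0.4,0.4,0.4,0.4,0.4,0.4,0.4,0.4]' --pt "0.0152 0.0272 -0.0052" --pt "0.0152 0.0272 -0.0052" --pt "0.0152 0.0272 -0.0052" --pt "0.0152 0.0272 -0.0052" --pt "0.0152 0.0272 -0.0052" --pt "0.0152 0.0272 -0.0052" --pt "0.0152 0.0272 -0.0052" --pt "0.0152 0.0272 -0.0052" --pt "0.0152 0.0272 -0.0052" --pt "0.0152 0.0272 -0.0052" --yaw '[-0.0235,-0.0235,-0.0235,-0.0235,-0.0235,-0.0235,-0.0235,-0.0235,-0.0235,-0.0235]' --force 40

```text
time: 1.78
ee_pos: [0.3501, -0.2398, 0.3526]
tcp_rot: [180.0, -0.0, 7.5]
wrist_force: [0.5, 0.0, 0.6]
opening: 0.0514
grasp_force: 0.0
```

>>> move_arm --jaw '[0.4,0.4,0.4,0.4,0.4,0.4,0.4,0.4,0.4,0.4]' --pt "0.0152 0.0272 -0.0052" --pt "0.0152 0.0272 -0.0052" --pt "0.0152 0.0272 -0.0052" --pt "0.0152 0.0272 -0.0052" --pt "0.0152 0.0272 -0.0052" --pt "0.0152 0.0272 -0.0052" --pt "0.0152 0.0272 -0.0052" --pt "0.0152 0.0272 -0.0052" --pt "0.0152 0.0272 -0.0052" --pt "0.0152 0.0272 -0.0052" --yaw '[-0.0235,-0.0235,-0.0235,-0.0235,-0.0235,-0.0235,-0.0235,-0.0235,-0.0235,-0.0235]'

```text
time: 2.62
ee_pos: [0.5003, -0.0164, 0.3004]
tcp_rot: [-178.1, 0.0, -2.2]
wrist_force: [0.7, -0.9, -0.1]
opening: 0.0511
grasp_force: 0.0
```

>>> move_arm --jaw '[0.4,0.4,0.4]' --pt "0 0 0" --pt "0 0 0" --pt "0 0 0" --yaw '[0,0,0]'

```text
time: 2.87
ee_pos: [0.4992, -0.0183, 0.3008]
tcp_rot: [-178.2, 0.0, -2.5]
wrist_force: [0.6, 0.2, -0.2]
opening: 0.0515
grasp_force: 0.0
```

```bash
python3 -c "
from h import *
o=bot.get_obs();print(np.round(o['q'],2),np.round(o['qd'],2),np.round(o['joint_efforts'],1))"
```

```text
[ -2.51  -2.71  -9.22  83.54   1.83 179.94] [-0.4  -0.74 -0.1   0.03  0.15  0.03] [  0.4 -42.9  47.   -0.1   0.1  -0. ]
```

>>> move_arm --jaw '[0.4,0.4,0.4]' --pt "0 0.017 0" --pt "0 0.016 0" --pt "0 0.016 0" --yaw '[0,-0.03,-0.03]'

```text
time: 3.12
ee_pos: [0.4979, -0.0155, 0.3008]
tcp_rot: [-176.3, 0.0, -2.6]
wrist_force: [-0.7, 0.0, -0.6]
opening: 0.0513
grasp_force: 0.0
```

>>> move_arm --jaw '[0.4,0.4,0.4,0.4,0.4,0.4,0.4,0.4,0.4,0.4]' --pt "0 0 0" --pt "0 0 0" --pt "0 0 0" --pt "0 0 0" --pt "0 0 0" --pt "0 0 0" --pt "0 0 0" --pt "0 0 0" --pt "0 0 0" --pt "0 0 0" --yaw '[0.12,0.12,0.12,0.12,0.12,0.12,0.12,0.12,0.12,0.12]'

```text
time: 3.95
ee_pos: [0.498, -0.016, 0.3006]
tcp_rot: [-176.4, -0.0, 66.5]
wrist_force: [0.6, -0.7, -0.2]
opening: 0.0511
grasp_force: 0.0
```

>>> move_arm --jaw '[0.4,0.4,0.4,0.4,0.4,0.4,0.4,0.4,0.4,0.4]' --pt "0 0 0" --pt "0 0 0" --pt "0 0 0" --pt "0 0 0" --pt "0 0 0" --pt "0 0 0" --pt "0 0 0" --pt "0 0 0" --pt "0 0 0" --pt "0 0 0" --yaw '[0.12,0.12,0.12,0.12,0.12,0.12,0.12,0.12,0.12,0]'

```text
time: 4.78
ee_pos: [0.498, -0.0159, 0.3007]
tcp_rot: [-176.4, 0.0, 128.4]
wrist_force: [0.1, 0.4, 0.0]
opening: 0.0512
grasp_force: 0.0
```

>>> move_arm --jaw '[0.4,0.4,0.4,0.4,0.4,0.4,0.4,0.4]' --pt "0.002 0.029 0" --pt "0.002 0.028 0" --pt "0 0 0" --pt "0 0 0" --pt "0 0 0" --pt "0 0 0" --pt "0 0 0" --pt "0 0 0" --yaw '[0.114,0.114,0.114,0.114,0.114,0.114,0.114,0]'

```text
time: 5.45
ee_pos: [0.5021, 0.0412, 0.3006]
tcp_rot: [-176.4, 0.1, 173.9]
wrist_force: [-0.8, -0.1, 0.7]
opening: 0.0514
grasp_force: 0.0
```

```bash
python3 -c "
from h import *
o=bot.get_obs();print(np.round(o['q'],2),o['ee_pos'],o['tcp_rot'])
im=camera('top');cv2.imwrite('pics/t1.png',cv2.resize(im[130:290,150:400,::-1],None,fx=3,fy=3))"
```

```text
[ 5.47 -1.75 -8.34 84.08 -3.53 11.64] [0.5020546  0.04120367 0.30059977] [-1.76403878e+02  6.29658625e-02  1.73853456e+02]
```

View pics/t1.png

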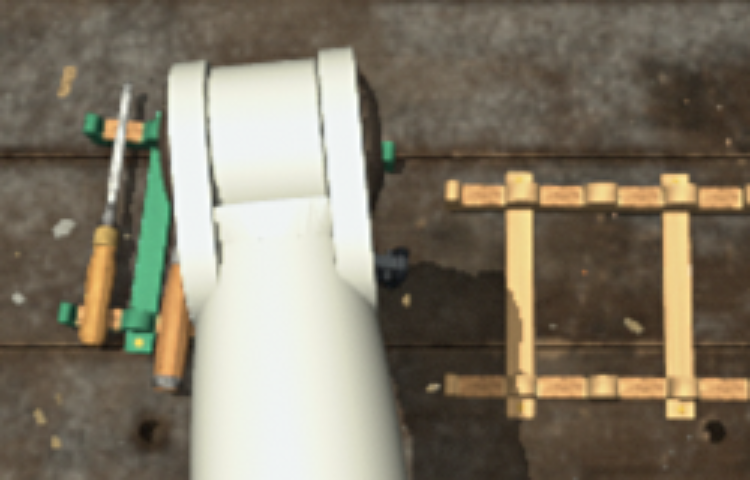

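The arm hides the chisel from the top camera; only a fingertip shows, near (390,265). The measured pose matches the plan, so I'm going down to grip.

>>> move_arm --jaw '[0.4,0.4,0.4,0.4,0.4,0.4,0.4]' --pt "0 0 -0.02" --pt "0 0 -0.02" --pt "0 0 -0.02" --pt "0 0 -0.02" --pt "0 0 -0.014" --pt "0 0 -0.014" --pt "0 0 0" --yaw '[0,0,0,0,0,0,0]'

```text
time: 6.08
ee_pos: [0.5012, 0.0412, 0.1897]
tcp_rot: [-176.3, -0.2, 173.4]
wrist_force: [0.1, 0.5, -0.8]
opening: 0.0513
grasp_force: 0.0
```

>>> move_arm --jaw '[0.5,0.55,0.6,0.65,0.7,0.75,0.8,0.9,0.9,0.9]' --pt "0 0 0" --pt "0 0 0" --pt "0 0 0" --pt "0 0 0" --pt "0 0 0" --pt "0 0 0" --pt "0 0 0" --pt "0 0 0" --pt "0 0 0" --pt "0 0 0" --yaw '[0,0,0,0,0,0,0,0,0,0]' --force 50

```text
time: 6.92
ee_pos: [0.5025, 0.0414, 0.1934]
tcp_rot: [-176.4, 0.1, 173.8]
wrist_force: [-1.1, -0.9, 5.2]
opening: 0.0234
grasp_force: 48.9
```

>>> move_arm --jaw '[0.9,0.9,0.9,0.9,0.9,0.9,0.9]' --pt "0 0 0.01" --pt "0 0 0.015" --pt "0 0 0.02" --pt "0 0 0.02" --pt "0 0 0.02" --pt "0 0 0.015" --pt "0 0 0" --yaw '[0,0,0,0,0,0,0]'

```text
time: 7.5
ee_pos: [0.5027, 0.0416, 0.296]
tcp_rot: [-176.4, 0.3, 173.8]
wrist_force: [0.9, 0.2, -2.7]
opening: 0.0232
grasp_force: 49.5
```

```bash
python3 -c "
from h import *
o=bot.get_obs();print(o['ee_pos'],o['tcp_rot'],o['opening'],o['grasp_force'],o['wrist_force'],o['torque'])
im=camera('side');cv2.imwrite('pics/s1.png',cv2.resize(im[100:300,150:400,::-1],None,fx=3,fy=3))"
```

```text
[0.50274512 0.04157853 0.29601947] [-176.44092658    0.29609751  173.80071373] 0.02317957866137395 49.462517946667504 [ 0.90348173  0.19226298 -2.70003932] [ 0.02548084 -0.03868519 -0.01981288]
```

View pics/s1.png

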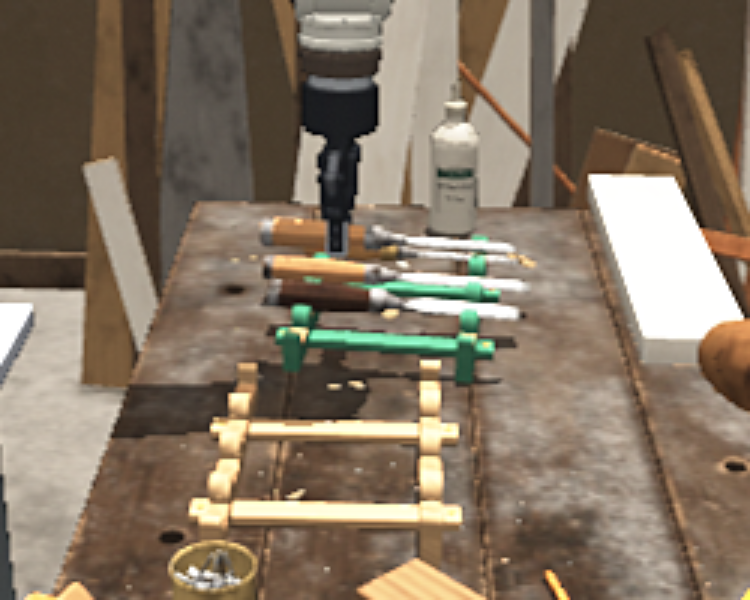

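The chisel hangs level in the jaws, around (380,235). Carrying it over.

>>> move_arm --jaw '[0.9,0.9,0.9,0.9,0.9,0.9,0.9,0.9,0.9,0.9]' --pt "-0.0025 -0.02 0" --pt "-0.0045 -0.037 0" --pt "-0.0045 -0.038 0" --pt "-0.0047 -0.038 0" --pt "-0.005 -0.038 0" --pt "-0.005 -0.038 0" --pt "-0.005 -0.038 0" --pt "-0.005 -0.038 0" --pt "-0.005 -0.038 0" --pt "-0.003 -0.0356 0" --yaw '[0.0098,0.0098,0.0098,0.0098,0.0098,0.0098,0.0098,0.0098,0.0098,0.0098]'

```text
time: 8.38
ee_pos: [0.4569, -0.319, 0.2909]
tcp_rot: [-176.4, -0.1, 179.4]
wrist_force: [0.9, 1.3, -2.8]
opening: 0.0235
grasp_force: 49.6
```

>>> move_arm --jaw '[0.9,0.9,0.9]' --pt "0 0 0" --pt "0 0 0" --pt "0 0 0" --yaw '[0,0,0]'

```text
time: 8.63
ee_pos: [0.4577, -0.317, 0.291]
tcp_rot: [-176.5, -0.1, 179.4]
wrist_force: [-0.5, 0.3, -3.0]
opening: 0.0231
grasp_force: 49.9
```

>>> move_arm --jaw '[0.9,0.9,0.9,0.9,0.9,0.9,0.9,0.9]' --pt "0 0 -0.015" --pt "0 0 -0.02" --pt "0 0 -0.02" --pt "0 0 -0.015" --pt "0 0 -0.012" --pt "0 0 -0.008" --pt "0 0 -0.007" --pt "0 0 0" --yaw '[0,0,0,0,0,0,0,0]'

```text
time: 9.3
ee_pos: [0.4579, -0.3166, 0.1942]
tcp_rot: [-176.4, -0.0, 179.5]
wrist_force: [-0.5, 0.3, -2.7]
opening: 0.0237
grasp_force: 50.0
```

>>> move_arm --jaw '[0.9,0.9]' --pt "0 0 0" --pt "0 0 0" --yaw '[0,0]'

```text
time: 9.47
ee_pos: [0.4583, -0.3172, 0.1963]
tcp_rot: [-176.3, 0.1, 179.4]
wrist_force: [0.4, -0.4, -3.5]
opening: 0.0233
grasp_force: 49.9
```

>>> move_arm --jaw '[0.9,0.9,0.65,0.6,0.55,0.5,0.45,0.4,0.4]' --pt "0 0 -0.002" --pt "0 0 0" --pt "0 0 0" --pt "0 0 0" --pt "0 0 0" --pt "0 0 0" --pt "0 0 0" --pt "0 0 0" --pt "0 0 0" --yaw '[0,0,0,0,0,0,0,0,0]'

```text
time: 10.22
ee_pos: [0.4581, -0.3172, 0.1934]
tcp_rot: [-176.4, 0.0, 179.4]
wrist_force: [-0.2, -0.8, -0.3]
opening: 0.0512
grasp_force: 0.0
```

>>> move_arm --jaw '[0.4,0.4,0.4,0.4,0.4,0.4]' --pt "0 0 0.01" --pt "0 0 0.02" --pt "0 0 0.02" --pt "0 0 0.02" --pt "0 0 0.02" --pt "0 0 0.01" --yaw '[0,0,0,0,0,0]'

```text
time: 10.72
ee_pos: [0.4583, -0.3173, 0.2968]
tcp_rot: [-176.3, 0.2, 179.4]
wrist_force: [-0.4, -0.2, 0.8]
opening: 0.0513
grasp_force: 0.0
```

>>> move_arm --jaw '[0.4,0.4,0.4,0.4,0.4,0.4,0.4,0.4,0.4,0.4]' --pt "0.0043 0.036 0" --pt "0.0043 0.036 0" --pt "0.0043 0.036 0" --pt "0.0043 0.036 0" --pt "0.0043 0.036 0" --pt "0.0043 0.036 0" --pt "0.0043 0.036 0" --pt "0.0043 0.036 0" --pt "0.0043 0.036 0" --pt "0.0043 0.036 0" --yaw '[-0.0093,-0.0093,-0.0093,-0.0093,-0.0093,-0.0093,-0.0093,-0.0093,-0.0093,-0.0093]'

```text
time: 11.55
ee_pos: [0.5008, 0.0446, 0.2936]
tcp_rot: [-176.4, 0.1, 174.1]
wrist_force: [0.9, -0.3, 0.5]
opening: 0.0511
grasp_force: 0.0
```

>>> move_arm --jaw '[0.4,0.4,0.4,0.4,0.4]' --pt "0.0045 0.0364 0" --pt "0.0045 0.0364 0" --pt "0 0 0" --pt "0 0 0" --pt "0 0 0" --yaw '[0,0,0,0,0]'

```text
time: 11.97
ee_pos: [0.5099, 0.1156, 0.2933]
tcp_rot: [-176.3, 0.0, 174.1]
wrist_force: [0.4, -0.3, -0.3]
opening: 0.0516
grasp_force: 0.0
```

```bash
cat > look.py <<'E'
from h import *
import sys
im=camera('top');cv2.imwrite(f'pics/{sys.argv[1]}.png',cv2.resize(im[150:280,280:420,::-1],None,fx=4,fy=4,interpolation=cv2.INTER_CUBIC))
P=np.array([.5095,-.2149,-.0094])
for t in('chisel_16','firmer_chisel'):
    for d in outline_of('top',t)[:5]:
        ys,xs=np.nonzero(d['mask']);L=back('top',np.c_[xs,ys],.035)
        mu=L.mean(0);u=np.linalg.svd(L-mu,full_matrices=0)[2][0];u*=np.sign(u[0]);q=(L-mu)@u
        print(t,round(d['confidence'],2),'len',round(np.ptp(q),3),'ang',round(np.arctan2(u[1],u[0])+.0094,3),'pale-local mid',np.round(local(P,mu+u*(q.min()+q.max())/2),3))
E
python3 look.py p1
```

```text
chisel_16 0.92 len 0.205 ang -0.043 pale-local mid [[0.083 0.312]]
chisel_16 0.56 len 0.252 ang 0.019 pale-local mid [[ 0.002 -0.109]]
```

View pics/p1.png

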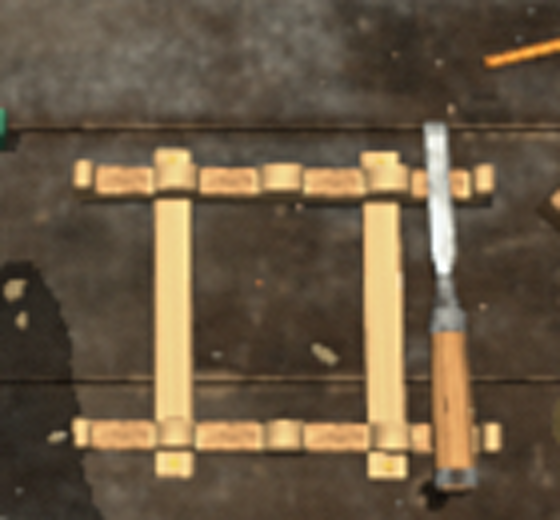

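Chisel_16 lies well in the rightmost slot: handle at about (452,450), blade at (437,180). Next is chisel_30.

>>> move_arm --jaw '[0.4,0.4,0.4,0.4,0.4,0.4,0.4,0.4]' --pt "0 0 -0.02" --pt "0 0 -0.02" --pt "0 0 -0.02" --pt "0 0 -0.016" --pt "0 0 -0.014" --pt "0 0 -0.01" --pt "0 0 0" --pt "0 0 0" --yaw '[0,0,0,0,0,0,0,0]'

```text
time: 12.78
ee_pos: [0.51, 0.115, 0.1935]
tcp_rot: [-176.4, 0.0, 174.0]
wrist_force: [0.2, -0.6, -0.4]
opening: 0.0512
grasp_force: 0.0
```

>>> move_arm --jaw '[0.5,0.55,0.6,0.65,0.7,0.75,0.8,0.9,0.9,0.9]' --pt "0 0 0" --pt "0 0 0" --pt "0 0 0" --pt "0 0 0" --pt "0 0 0" --pt "0 0 0" --pt "0 0 0" --pt "0 0 0" --pt "0 0 0" --pt "0 0 0" --yaw '[0,0,0,0,0,0,0,0,0,0]' --force 50

```text
time: 13.62
ee_pos: [0.5103, 0.1157, 0.1943]
tcp_rot: [-176.4, 0.1, 174.1]
wrist_force: [-1.5, -1.2, 5.3]
opening: 0.0276
grasp_force: 48.9
```

>>> move_arm --jaw '[0.9,0.9,0.9,0.9,0.9,0.9,0.9]' --pt "0 0 0.01" --pt "0 0 0.015" --pt "0 0 0.02" --pt "0 0 0.02" --pt "0 0 0.02" --pt "0 0 0.015" --pt "0 0 0" --yaw '[0,0,0,0,0,0,0]'

```text
time: 14.2
ee_pos: [0.5105, 0.1159, 0.297]
tcp_rot: [-176.5, 0.3, 174.1]
wrist_force: [-0.1, 0.9, -3.4]
opening: 0.0279
grasp_force: 49.8
```

>>> move_arm --jaw '[0.9,0.9,0.9,0.9,0.9,0.9,0.9,0.9,0.9,0.9]' --pt "-0.003 -0.02 0" --pt "-0.0053 -0.037 0" --pt "-0.0053 -0.038 0" --pt "-0.0053 -0.038 0" --pt "-0.0053 -0.038 0" --pt "-0.0053 -0.038 0" --pt "-0.0053 -0.038 0" --pt "-0.0053 -0.038 0" --pt "-0.0053 -0.038 0" --pt "-0.0057 -0.035 0" --yaw '[0.0093,0.0093,0.0093,0.0093,0.0093,0.0093,0.0093,0.0093,0.0093,0.0093]'

```text
time: 15.03
ee_pos: [0.4581, -0.2442, 0.2924]
tcp_rot: [-176.4, -0.0, 179.4]
wrist_force: [1.1, 0.3, -2.9]
opening: 0.0277
grasp_force: 49.9
```

>>> move_arm --jaw '[0.9,0.9,0.9]' --pt "0 0 0" --pt "0 0 0" --pt "0 0 0" --yaw '[0,0,0]'

```text
time: 15.28
ee_pos: [0.4587, -0.2423, 0.2925]
tcp_rot: [-176.4, -0.0, 179.4]
wrist_force: [0.2, -0.0, -2.2]
opening: 0.0275
grasp_force: 50.2
```

>>> move_arm --jaw '[0.9,0.9,0.9,0.9,0.9,0.9,0.9,0.9,0.9,0.9]' --pt "0 0 -0.015" --pt "0 0 -0.02" --pt "0 0 -0.02" --pt "0 0 -0.015" --pt "0 0 -0.012" --pt "0 0 -0.008" --pt "0 0 -0.006" --pt "0 0 -0.003" --pt "0 0 0" --pt "0 0 0" --yaw '[0,0,0,0,0,0,0,0,0,0]'

```text
time: 16.12
ee_pos: [0.4592, -0.2424, 0.1951]
tcp_rot: [-176.3, 0.1, 179.4]
wrist_force: [0.1, -0.5, -2.8]
opening: 0.0274
grasp_force: 50.2
```

>>> move_arm --jaw '[0.9,0.65,0.6,0.55,0.5,0.45,0.4,0.4]' --pt "0 0 0" --pt "0 0 0" --pt "0 0 0" --pt "0 0 0" --pt "0 0 0" --pt "0 0 0" --pt "0 0 0" --pt "0 0 0" --yaw '[0,0,0,0,0,0,0,0]'

```text
time: 16.78
ee_pos: [0.459, -0.2424, 0.1944]
tcp_rot: [-176.4, 0.0, 179.4]
wrist_force: [-0.2, -0.1, -0.1]
opening: 0.051
grasp_force: 0.0
```

>>> move_arm --jaw '[0.4,0.4,0.4,0.4,0.4,0.4,0.4]' --pt "0 0 0.01" --pt "0 0 0.02" --pt "0 0 0.02" --pt "0 0 0.02" --pt "0 0 0.02" --pt "0 0 0.01" --pt "0 0 0" --yaw '[0,0,0,0,0,0,0]'

```text
time: 17.37
ee_pos: [0.4594, -0.2426, 0.2973]
tcp_rot: [-176.3, 0.3, 179.4]
wrist_force: [0.2, -0.9, -0.4]
opening: 0.0513
grasp_force: 0.0
```

>>> move_arm --jaw '[0.4,0.4,0.4,0.4,0.4,0.4,0.4,0.4,0.4,0.4]' --pt "0.0047 0.036 0" --pt "0.0047 0.036 0" --pt "0.0047 0.036 0" --pt "0.0047 0.036 0" --pt "0.0047 0.036 0" --pt "0.0047 0.036 0" --pt "0.0047 0.036 0" --pt "0.0047 0.036 0" --pt "0.0047 0.036 0" --pt "0.0047 0.036 0" --yaw '[-0.0093,-0.0093,-0.0093,-0.0093,-0.0093,-0.0093,-0.0093,-0.0093,-0.0093,-0.0093]'

```text
time: 18.2
ee_pos: [0.5056, 0.1195, 0.2933]
tcp_rot: [-176.3, -0.0, 174.1]
wrist_force: [0.4, -0.5, -0.1]
opening: 0.0514
grasp_force: 0.0
```

>>> move_arm --jaw '[0.4,0.4,0.4,0.4,0.4]' --pt "0.0047 0.0364 0" --pt "0.0047 0.0364 0" --pt "0 0 0" --pt "0 0 0" --pt "0 0 0" --yaw '[0,0,0,0,0]'

```text
time: 18.62
ee_pos: [0.5151, 0.1903, 0.2933]
tcp_rot: [-176.3, -0.0, 174.1]
wrist_force: [1.0, -0.4, -0.0]
opening: 0.0512
grasp_force: 0.0
```

```bash
python3 look.py p2
```

```text
chisel_16 0.79 len 0.272 ang 0.018 pale-local mid [[ 0.003 -0.035]]
chisel_16 0.64 len 0.257 ang 0.023 pale-local mid [[-0.001 -0.109]]
firmer_chisel 0.82 len 0.25 ang -0.071 pale-local mid [[0.076 0.389]]
```

View pics/p2.png

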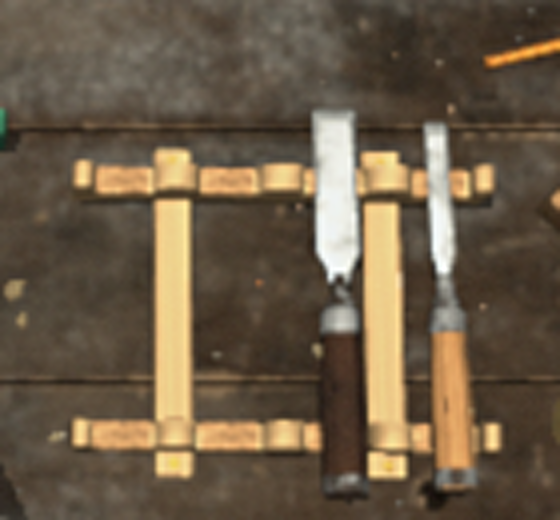

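Chisel_30 is seated: blade at (335,180), handle at (343,450). Now the firmer chisel.

>>> move_arm --jaw '[0.4,0.4,0.4,0.4,0.4,0.4,0.4,0.4]' --pt "0 0 -0.02" --pt "0 0 -0.02" --pt "0 0 -0.02" --pt "0 0 -0.016" --pt "0 0 -0.014" --pt "0 0 -0.01" --pt "0 0 0" --pt "0 0 0" --yaw '[0,0,0,0,0,0,0,0]'

```text
time: 19.43
ee_pos: [0.5153, 0.1898, 0.1945]
tcp_rot: [-176.4, 0.0, 174.0]
wrist_force: [1.0, -0.2, 0.1]
opening: 0.051
grasp_force: 0.0
```

>>> move_arm --jaw '[0.5,0.55,0.6,0.65,0.7,0.75,0.8,0.9,0.9,0.9]' --pt "0 0 0" --pt "0 0 0" --pt "0 0 0" --pt "0 0 0" --pt "0 0 0" --pt "0 0 0" --pt "0 0 0" --pt "0 0 0" --pt "0 0 0" --pt "0 0 0" --yaw '[0,0,0,0,0,0,0,0,0,0]'

```text
time: 20.27
ee_pos: [0.5154, 0.1905, 0.195]
tcp_rot: [-176.4, 0.1, 174.1]
wrist_force: [-0.9, -1.2, 6.5]
opening: 0.0219
grasp_force: 48.5
```

>>> move_arm --jaw '[0.9,0.9,0.9,0.9,0.9,0.9,0.9]' --pt "0 0 0.01" --pt "0 0 0.015" --pt "0 0 0.02" --pt "0 0 0.02" --pt "0 0 0.02" --pt "0 0 0.015" --pt "0 0 0" --yaw '[0,0,0,0,0,0,0]'

```text
time: 20.85
ee_pos: [0.5158, 0.1907, 0.2979]
tcp_rot: [-176.5, 0.3, 174.1]
wrist_force: [-0.0, 0.4, -0.9]
opening: 0.0216
grasp_force: 49.1
```

>>> move_arm --jaw '[0.9,0.9,0.9,0.9,0.9,0.9,0.9,0.9,0.9,0.9]' --pt "-0.003 -0.02 0" --pt "-0.006 -0.037 0" --pt "-0.006 -0.038 0" --pt "-0.006 -0.038 0" --pt "-0.006 -0.038 0" --pt "-0.006 -0.038 0" --pt "-0.006 -0.038 0" --pt "-0.006 -0.038 0" --pt "-0.006 -0.038 0" --pt "-0.006 -0.036 0" --yaw '[0.008,0.008,0.008,0.008,0.008,0.008,0.008,0.008,0.008,0.008]'

```text
time: 21.68
ee_pos: [0.4574, -0.1703, 0.2935]
tcp_rot: [-176.4, -0.0, 178.7]
wrist_force: [0.8, 0.8, -1.3]
opening: 0.022
grasp_force: 49.3
```

>>> move_arm --jaw '[0.9,0.9,0.9]' --pt "0 0 0" --pt "0 0 0" --pt "0 0 0" --yaw '[0,0,0]'

```text
time: 21.93
ee_pos: [0.4581, -0.1685, 0.2936]
tcp_rot: [-176.4, -0.0, 178.6]
wrist_force: [-0.1, 0.9, -2.5]
opening: 0.0219
grasp_force: 49.5
```

```bash
python3 -c "
from h import *
im=camera('side');cv2.imwrite('pics/s2.png',cv2.resize(im[100:300,150:400,::-1],None,fx=3,fy=3))"
```

View pics/s2.png

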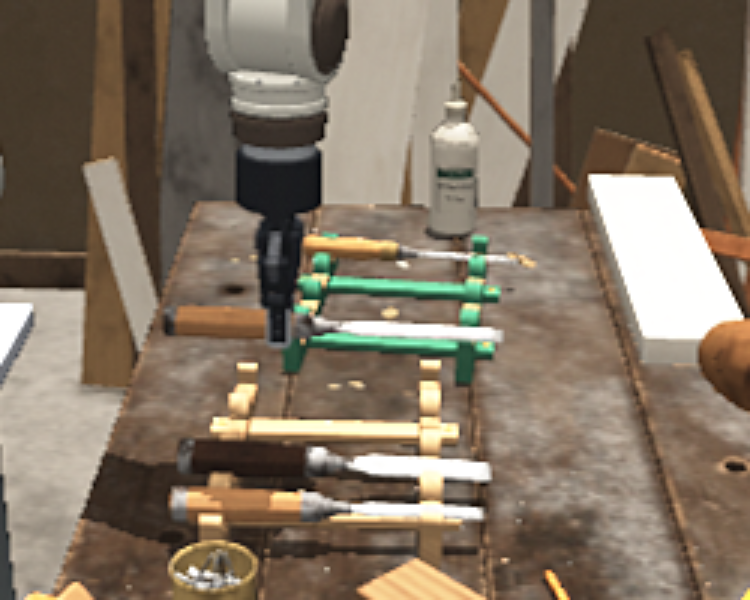

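The firmer chisel is held level, and chisels 30 and 16 are seated at about (330,465) and (330,510). Lowering it.

>>> move_arm --jaw '[0.9,0.9,0.9,0.9,0.9,0.9,0.9,0.9,0.9,0.9]' --pt "0 0 -0.015" --pt "0 0 -0.02" --pt "0 0 -0.02" --pt "0 0 -0.015" --pt "0 0 -0.012" --pt "0 0 -0.008" --pt "0 0 -0.006" --pt "0 0 -0.003" --pt "0 0 0" --pt "0 0 0" --yaw '[0,0,0,0,0,0,0,0,0,0]'

```text
time: 22.82
ee_pos: [0.4586, -0.1686, 0.196]
tcp_rot: [-176.4, 0.1, 178.7]
wrist_force: [-1.4, -0.9, -2.4]
opening: 0.0217
grasp_force: 49.5
```

>>> move_arm --jaw '[0.9,0.65,0.6,0.55,0.5,0.45,0.4,0.4]' --pt "0 0 0" --pt "0 0 0" --pt "0 0 0" --pt "0 0 0" --pt "0 0 0" --pt "0 0 0" --pt "0 0 0" --pt "0 0 0" --yaw '[0,0,0,0,0,0,0,0]'

```text
time: 23.48
ee_pos: [0.4583, -0.1686, 0.1954]
tcp_rot: [-176.4, 0.0, 178.7]
wrist_force: [-0.5, -0.3, 0.5]
opening: 0.051
grasp_force: 0.0
```

>>> move_arm --jaw '[0.4,0.4,0.4,0.4,0.4,0.4,0.4]' --pt "0 0 0.01" --pt "0 0 0.02" --pt "0 0 0.02" --pt "0 0 0.02" --pt "0 0 0.02" --pt "0 0 0.01" --pt "0 0 0" --yaw '[0,0,0,0,0,0,0]'

```text
time: 24.07
ee_pos: [0.4588, -0.1687, 0.2982]
tcp_rot: [-176.3, 0.3, 178.7]
wrist_force: [-0.3, -0.8, -0.5]
opening: 0.051
grasp_force: 0.0
```

>>> move_arm --jaw '[0.4,0.4,0.4,0.4,0.4,0.4,0.4,0.4,0.4,0.4]' --pt "0.0057 0.036 0" --pt "0.0057 0.036 0" --pt "0.0057 0.036 0" --pt "0.0057 0.036 0" --pt "0.0057 0.036 0" --pt "0.0057 0.036 0" --pt "0.0057 0.036 0" --pt "0.0057 0.036 0" --pt "0.0057 0.036 0" --pt "0.0057 0.036 0" --yaw '[-0.008,-0.008,-0.008,-0.008,-0.008,-0.008,-0.008,-0.008,-0.008,-0.008]'

```text
time: 24.9
ee_pos: [0.5151, 0.1933, 0.2941]
tcp_rot: [-176.3, -0.0, 174.1]
wrist_force: [1.5, -0.2, 0.3]
opening: 0.0511
grasp_force: 0.0
```

>>> move_arm --jaw '[0.4,0.4,0.4,0.4,0.4]' --pt "0.0057 0.0365 0" --pt "0.0057 0.0365 0" --pt "0 0 0" --pt "0 0 0" --pt "0 0 0" --yaw '[0,0,0,0,0]'

```text
time: 25.32
ee_pos: [0.5265, 0.2643, 0.2942]
tcp_rot: [-176.3, -0.1, 174.1]
wrist_force: [-0.4, 0.1, -0.8]
opening: 0.0512
grasp_force: 0.0
```

```bash
python3 look.py p3
```

```text
chisel_16 0.82 len 0.272 ang 0.014 pale-local mid [[ 0.003 -0.036]]
chisel_16 0.81 len 0.252 ang 0.02 pale-local mid [[-0.001 -0.11 ]]
chisel_16 0.72 len 0.226 ang -0.078 pale-local mid [[0.069 0.466]]
firmer_chisel 0.84 len 0.303 ang -0.001 pale-local mid [[-0.002  0.038]]
```

>>> move_arm --jaw '[0.4,0.4,0.4,0.4,0.4,0.4,0.4,0.4]' --pt "0 0 -0.02" --pt "0 0 -0.02" --pt "0 0 -0.02" --pt "0 0 -0.016" --pt "0 0 -0.014" --pt "0 0 -0.011" --pt "0 0 0" --pt "0 0 0" --yaw '[0,0,0,0,0,0,0,0]'

```text
time: 26.13
ee_pos: [0.5267, 0.2638, 0.1945]
tcp_rot: [-176.4, 0.0, 174.1]
wrist_force: [0.7, 0.4, -0.6]
opening: 0.0513
grasp_force: 0.0
```

>>> move_arm --jaw '[0.5,0.55,0.6,0.65,0.7,0.75,0.8,0.9,0.9,0.9]' --pt "0 0 0" --pt "0 0 0" --pt "0 0 0" --pt "0 0 0" --pt "0 0 0" --pt "0 0 0" --pt "0 0 0" --pt "0 0 0" --pt "0 0 0" --pt "0 0 0" --yaw '[0,0,0,0,0,0,0,0,0,0]'

```text
time: 26.97
ee_pos: [0.5268, 0.2645, 0.195]
tcp_rot: [-176.4, 0.1, 174.1]
wrist_force: [-0.4, -1.8, 5.3]
opening: 0.0238
grasp_force: 49.0
```

>>> move_arm --jaw '[0.9,0.9,0.9,0.9,0.9,0.9,0.9]' --pt "0 0 0.01" --pt "0 0 0.015" --pt "0 0 0.02" --pt "0 0 0.02" --pt "0 0 0.02" --pt "0 0 0.015" --pt "0 0 0" --yaw '[0,0,0,0,0,0,0]'

```text
time: 27.55
ee_pos: [0.5271, 0.2647, 0.298]
tcp_rot: [-176.5, 0.3, 174.1]
wrist_force: [0.5, 0.1, -1.4]
opening: 0.0244
grasp_force: 49.5
```

>>> move_arm --jaw '[0.9,0.9,0.9,0.9,0.9,0.9,0.9,0.9,0.9,0.9]' --pt "-0.004 -0.02 0" --pt "-0.0067 -0.037 0" --pt "-0.0067 -0.038 0" --pt "-0.0067 -0.038 0" --pt "-0.0067 -0.038 0" --pt "-0.0067 -0.038 0" --pt "-0.0067 -0.038 0" --pt "-0.0067 -0.038 0" --pt "-0.0067 -0.038 0" --pt "-0.0067 -0.0355 0" --yaw '[0.008,0.008,0.008,0.008,0.008,0.008,0.008,0.008,0.008,0.008]'

```text
time: 28.38
ee_pos: [0.4614, -0.0958, 0.2935]
tcp_rot: [-176.4, -0.0, 178.7]
wrist_force: [1.7, -0.2, -1.6]
opening: 0.0241
grasp_force: 49.5
```

>>> move_arm --jaw '[0.9,0.9,0.9]' --pt "0 0 0" --pt "0 0 0" --pt "0 0 0" --yaw '[0,0,0]'

```text
time: 28.63
ee_pos: [0.4623, -0.094, 0.2937]
tcp_rot: [-176.4, -0.0, 178.6]
wrist_force: [0.7, 0.3, -2.7]
opening: 0.0243
grasp_force: 49.7
```

>>> move_arm --jaw '[0.9,0.9,0.9,0.9,0.9,0.9,0.9,0.9,0.9,0.9]' --pt "0 0 -0.015" --pt "0 0 -0.02" --pt "0 0 -0.02" --pt "0 0 -0.015" --pt "0 0 -0.012" --pt "0 0 -0.008" --pt "0 0 -0.006" --pt "0 0 -0.003" --pt "0 0 0" --pt "0 0 0" --yaw '[0,0,0,0,0,0,0,0,0,0]'

```text
time: 29.47
ee_pos: [0.4627, -0.094, 0.196]
tcp_rot: [-176.4, 0.1, 178.7]
wrist_force: [-1.3, 0.7, -1.4]
opening: 0.0239
grasp_force: 49.7
```

Release, lift, and move aside so the rack is in view (over the empty green rack).

>>> move_arm --jaw '[0.9,0.65,0.6,0.55,0.5,0.45,0.4,0.4]' --pt "0 0 0" --pt "0 0 0" --pt "0 0 0" --pt "0 0 0" --pt "0 0 0" --pt "0 0 0" --pt "0 0 0" --pt "0 0 0" --yaw '[0,0,0,0,0,0,0,0]'

```text
time: 30.13
ee_pos: [0.4624, -0.0941, 0.1954]
tcp_rot: [-176.4, 0.0, 178.7]
wrist_force: [0.0, -0.4, 0.2]
opening: 0.0511
grasp_force: 0.0
```

>>> move_arm --jaw '[0.4,0.4,0.4,0.4,0.4,0.4,0.4]' --pt "0 0 0.01" --pt "0 0 0.02" --pt "0 0 0.02" --pt "0 0 0.02" --pt "0 0 0.02" --pt "0 0 0.01" --pt "0 0 0" --yaw '[0,0,0,0,0,0,0]'

```text
time: 30.72
ee_pos: [0.4629, -0.0941, 0.2981]
tcp_rot: [-176.3, 0.3, 178.7]
wrist_force: [1.3, 0.1, -0.3]
opening: 0.0512
grasp_force: 0.0
```

>>> move_arm --jaw '[0.4,0.4,0.4,0.4,0.4,0.4,0.4,0.4,0.4,0.4]' --pt "0 0.03 0" --pt "0 0.03 0" --pt "0 0.03 0" --pt "0 0.03 0" --pt "0 0.03 0" --pt "0 0.03 0" --pt "0 0.03 0" --pt "0 0.03 0" --pt "0 0.03 0" --pt "0 0 0" --yaw '[0,0,0,0,0,0,0,0,0,0]'

```text
time: 31.55
ee_pos: [0.4621, 0.1796, 0.2939]
tcp_rot: [-176.4, -0.0, 178.9]
wrist_force: [-0.2, -0.2, -0.1]
opening: 0.0513
grasp_force: 0.0
```

```bash
python3 look.py p4; python3 -c "
from h import *
im=camera('side');cv2.imwrite('pics/s3.png',cv2.resize(im[100:300,150:400,::-1],None,fx=3,fy=3))"
```

```text
chisel_16 0.9 len 0.247 ang -0.009 pale-local mid [[0.008 0.111]]
chisel_16 0.79 len 0.249 ang 0.02 pale-local mid [[ 0.   -0.11]]
chisel_16 0.71 len 0.272 ang 0.011 pale-local mid [[ 0.003 -0.035]]
firmer_chisel 0.97 len 0.3 ang -0.001 pale-local mid [[-0.003  0.037]]
```

View pics/p4.png

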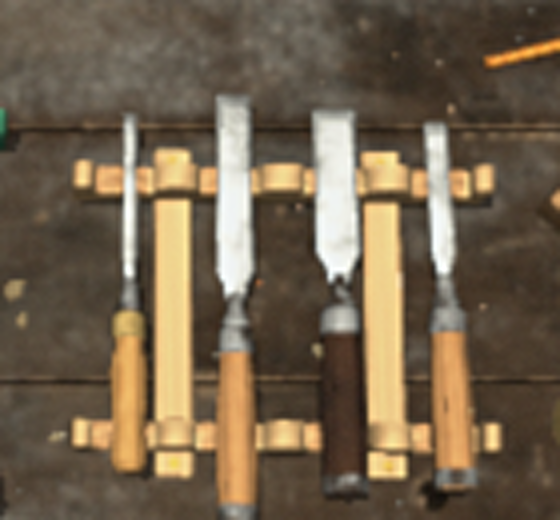

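View pics/s3.png

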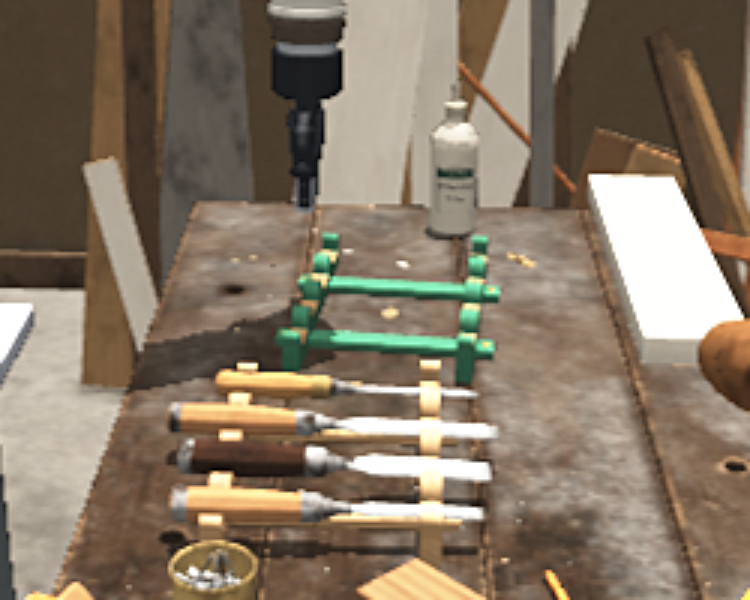

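Both views show all four chisels seated in the pale rack in order (top-view columns about 130, 235, 338 and 445), and the arm is clear.

```bash
python3 -c "
from workcell import bot
print(bot.job_done())"
```

```text
the job is handed in; nothing more can be done
None
```

All four chisels now lie in the pale rack, left to right 8 mm, firmer, 30 mm, 16 mm as before, each within about 8 mm of the slot's centre by camera; the bottle, tin and block were left alone, and the job was handed in at about 32 s without a verdict being shown.

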